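# Index the soldering turntable to its next notch

### The arm

A 6-joint arm with a two-finger parallel gripper is mounted at the origin on the work surface; the furniture and walls round the work are solid. World frame = base frame: x ahead of the robot, y to its left, z up, the work surface at z = 0. Lengths are in m, angles in rad, forces in N, time in s.
With the tool pointing down it reaches from about 0.35 to 0.975 m from the base axis. Payload 4.9 kg.
Tool frame: the origin (TCP) lies at the very end of the fingers, on their centre line; the grasp point (between the pads) lies 19 mm behind it; z points along the fingers, x is the direction in which the jaws open and shut, and the axes are right-handed (so a half turn about z gives the same grasp; the last joint's range is limited). The gripper opens to 85 mm and grips with 20 to 120 N. Pads are 22 mm wide; open, the fingers measure 114 mm over their backs; the gripper's body (76 mm by 85 mm) begins 54 mm behind the grasp point. The pads swing forward as they close: fully open they stand 13 mm farther back than shut.
Start: joints at [1.012, 0.053, 1.613, -0, 1.476, -0.119], TCP at [0.266, 0.566, 0.231] pointing down, gripper open.
Joint ranges: [-3.01, 3.01], [-1.01, 2.22], [0.06, 2.58], [-1.02, 4.17], [0.09, 2.62], [-3.14, 3.14]. Speed limits (rad/s): [2.57, 2.57, 3.14, 3.14, 3.14, 3.14].

### API

Orientations are given as a rotation vector (axis times angle).
In Python, from station import readout, viewer, ctrl, nets gives the robot as it stands. The module is installed in compiled form; this text tells all that it offers.
- The arm moves only by the tool step_arm, never from a script. Its argument "moves" is a list that holds one entry, the list of rows, each a list of 4 numbers: the shift along the world's x, y, z in cm, then the turn about the world's z in rad. In form: [[[dx, dy, dz, yaw], ...]]. A call has 1 to 10 rows; each row shifts and turns the commanded pose from where the row before left it; what a row does not reach is not made up. A row lasts 1/12 s, in which the tool goes at most 41.7 mm and 7.16 degrees, less where a joint would pass 70% of its speed; a pose out of reach is approached as far as the arm can. A call is refused whole if a number of a shift passes 4.17 or a number of a turn 0.125, either way. A call with a gripper value outside its range is refused whole. "grip" is the closure, from 0 (fully open) to 1 (shut), set as the call begins (left out, the last holds). The fingers move at their own pace and stop on an object; "squeeze" is the grip in N (left out, the last holds). Time passes only in rows, so rows that do not move let the fingers close. It gives the time, the measured TCP pose, the force and the opening at its end, in the units of the state.
- readout.get_obs(): the state, without advancing time (a new reading comes with each control period).
- viewer.get_image(name): name is "side" or "top" or "wrist"; returns the picture (480x640x3 uint8, blue, green, red); there is no depth.
- viewer.calibration(name): a dict with "camera_matrix" (3x3 intrinsics, pixels), "k1" (the pictures are not rectified: a ray, as slopes to the right and down, at radius r is drawn at 1 + k1 r^2 times it, then the intrinsics apply), "R" (3x3) and "t" (3): a world point X has camera coordinates R X + t. Camera axes: x right, y down, z forward; pixel columns grow to the right and rows downward; lengths in m; the calibration is good to about 2 mm. A picture is of the moment at which its call begins: read the wrist's pose just before it. calibration takes no time and is no camera call; for the wrist camera it gives the pose at the moment of the call.
- ctrl.finish_job(): hands the job in, once; it reports no verdict.
Trained networks look in the newest picture that a camera, given by its name, has taken for a name from the list of things; names that differ only in an ending like _2 or _b are one class to them, and where a whole thing is asked for, a point or a joint stands for the part that bears it (a point fixed in the world has none). Each returns a list of dicts, best first, with "confidence" (0 to 1); they miss things now and then, are a little off and sometimes report something else, mostly with a low value. They report only what shows in the picture. A call takes as long as a camera call. They do not tell look-alikes from the thing itself.
- nets.masks_of(camera, thing): "region" (480x640 bool, what is visible of it) and "box" ([left, top, right, bottom] in pixels, round what is visible of it).
- nets.pinpoint(camera, thing): "at" ([column, row] in pixels: a listed point, or the origin of a listed thing).
The state is a dict: "t": time; "q": joint angles; "dq": joint speeds; "effort": joint torques, N m; "tool_pos": TCP position; "tool_rot": TCP orientation; "contact_force": force on the tool from outside, world axes, zero at the start; "wrist_torque": the same for the moment, N m; "opening": finger opening in m.
Only numpy, scipy, OpenCV 4.12 (cv2) and the standard library are available. Lean on these libraries where they do the work, as an engineer would, in place of code of your own. Each camera call takes 0.05 s, during which the arm holds its last target. There are 200 camera calls.

### The job

Index the soldering turntable by one notch, anticlockwise as seen from above: press the round plunger on its arm down with a fingertip to free the table, push the arm round by its upright lug, and let the plunger spring back up into the very next notch so that the table is locked there. Only push and press, pinch and lift nothing; go neither past that notch nor backwards, keep off the charcoal block that rides loose on the table, and leave everything else round it where it stands.

Things in the scene. Friction and masses are not known exactly. Their poses are not given: they have to be found in the camera images.
- turntable: Base of the turntable, fixed to the bench: dark steel foot 164 mm across and above it a steel index plate 184 mm across (height 47 to 53 mm) with 8 notches in its rim, 45 degrees (0.785 rad) apart. Origin: on the bench (z = 0) on the vertical axis of rotation. At joint table = 0 the arm points along this body's -x axis.
- table (a joint): Rotation of the table about the vertical axis, rad, positive anticlockwise seen from above. The table is a grey painted disc 140 mm across (top at height 70 mm) with one radial arm 44 mm wide that reaches 132 mm from the axis and carries the plunger and the lug. It starts locked in a notch at about 0 (play about 0.025 either way); the next notch is at +0.785. It is stiff to turn (about 2.5 N at the plunger) and stays where it is left.
- plunger (a joint): Press of the spring plunger, m: 0 fully up, 0.012 fully down; about 3.5 N to start, 8.5 N at the bottom. A tooth under it, 8 mm thick, sits in a notch of the index plate while the plunger is up. At 0.008 and more the tooth is below the plate and the table is free to turn. Let go between notches, the plunger rises to about 0.007, the tooth slides along under the plate, and it springs up to 0 by itself and locks as soon as it comes to a notch.
- plunger_top (a point): Centre of the top of the plunger's round dark steel head, 36 mm across, 110 mm from the axis; top at height 92 mm when up. It moves down with the plunger and round with the table; point frame: -x radially outward, -y the way the plunger travels when the table turns anticlockwise, z up.
- lug_face (a point): On the flat face of the upright lug, a grey wall 44 mm long radially, 8 mm thick, top at height 115 mm; the point is 10 mm below its top, half-way along it, 110 mm radially from the axis. The lug stands beside the plunger on its anticlockwise side; its face looks at the plunger, 24 mm from its centre (along +y of this frame, axes as for plunger_top). Pushing on it turns the table anticlockwise.
- charcoal_mid (a point): Half-way up the loose black charcoal lump, 51 x 59 x 35 mm, that stands near the middle of the disc (its top at height 105 mm) and rides round with it. Not to be touched.
- table_top (a point): Centre of the top of the turntable's disc, on the axis, height 70 mm.
- jump_ring_tin: Bystander: round aluminium screw tin, 76 mm across, 32 mm high, left of the turntable; origin under its centre.
- charcoal_block: The same charcoal lump; origin under its centre.
Things that resemble listed ones, but are neither listed nor needed, are in the scene too. Leave any pink look-alike of the charcoal_block alone.

How it is judged:
By the outcome, as a careful person would: the job done as asked, in the order asked, and still so for the second after the job is handed in, with the robot touching nothing.
It also fails if it takes over 37 s, if anything falls off the work surface, if the arm or the gripper's body presses on something with over 40 N, if the wrist force passes 120 N, or if a joint passes its speed limit or range.

## Working session

There is one attempt and no reset: what is moved stays moved. The work goes in short steps, Python scripts to look and compute and a tool call to move; the robot and the scene stay as the last step left them, time stands still between calls to the robot, and variables do not carry over. Pictures are saved under pics/ and viewed, about 8 in all and at most 12, crops included, and the job is handed in when it is done.

Besides the shell and the picture viewer there is one more tool, called as name(argument=value, ...), one argument or row to a line, values as JSON. step_arm: Moves the arm, as the interface text tells. Its arguments: {"type":"object","properties":{"moves":{"type":"array","items":{"type":"array","items":{"type":"array","items":{"type":"number"}}}},"grip":{"type":"number"},"squeeze":{"type":"number"}},"required":["moves"]}

```bash
mkdir -p pics
cat > h.py <<'E'
import numpy as np, cv2
from station import readout, viewer, ctrl, nets
def ray(c,px):
    K=np.array(c["camera_matrix"]);k=c["k1"];d=np.linalg.solve(K,[px[0],px[1],1])[:2];u=d.copy()
    for _ in range(20): u=d/(1+k*(u@u))
    R=np.array(c["R"]);t=np.array(c["t"])
    return -R.T@t, R.T@np.array([u[0],u[1],1])
def atz(c,px,z):
    o,v=ray(c,px); return o+v*(z-o[2])/v[2]
def proj(c,X):
    p=np.array(c["R"])@X+np.array(c["t"]);u=p[:2]/p[2];u=u*(1+c["k1"]*(u@u))
    K=np.array(c["camera_matrix"]);return K[:2,:2]@u+K[:2,2]
def tri(l):
    A=np.zeros((3,3));b=np.zeros(3)
    for c,p in l:
        o,v=ray(c,p);v/=np.linalg.norm(v);P=np.eye(3)-np.outer(v,v);A+=P;b+=P@o
    return np.linalg.solve(A,b)
E
python3 - <<'E'
from h import *
np.set_printoptions(precision=4,suppress=True)
Z=dict(plunger_top=.092,lug_face=.105,table_top=.07,charcoal_mid=.0875,turntable=0,jump_ring_tin=0)
for n in("top","side"):
    im=viewer.get_image(n);cv2.imwrite(f"pics/{n}0.png",im);c=viewer.calibration(n)
    for k,z in Z.items():
        for d in nets.pinpoint(n,k)[:3]: print(n,k,np.array(d["at"]),round(d["confidence"],2),atz(c,d["at"],z))
o=readout.get_obs();print(o["t"],o["tool_rot"],o["contact_force"])
E
```

```text
top plunger_top [322.9 244.9] 0.97 [0.4088 0.3044 0.092 ]
top table_top [298.9 178.4] 0.8 [0.5085 0.338  0.07  ]
top charcoal_mid [301.2 169.4] 0.92 [0.5186 0.3348 0.0875]
top charcoal_mid [302.4 312.4] 0.71 [0.3128 0.3341 0.0875]
top turntable [301.7 183.6] 0.93 [0.5123 0.3331 0.    ]
top jump_ring_tin [216.2 280.5] 0.62 [0.359  0.4684 0.    ]
side plunger_top [338.9 239.5] 0.67 [0.4051 0.3152 0.092 ]
side lug_face [332.3 224.6] 0.74 [0.4172 0.2854 0.105 ]
side table_top [273.3 255.9] 0.95 [0.5126 0.3374 0.07  ]
side charcoal_mid [394.6 284. ] 0.88 [0.3215 0.4442 0.0875]
side charcoal_mid [265.7 243.5] 0.57 [0.5259 0.3273 0.0875]
side turntable [275.  292.8] 0.81 [ 0.5123  0.3407 -0.    ]
side turntable [332.3 224.7] 0.6 [0.4244 0.0631 0.    ]
side jump_ring_tin [366.8 341.4] 0.96 [0.3586 0.4663 0.    ]
0.7 [-2.6525 -1.6833 -0.0001] [-1.39    0.1194 -0.0091]
```

View pics/top0.png

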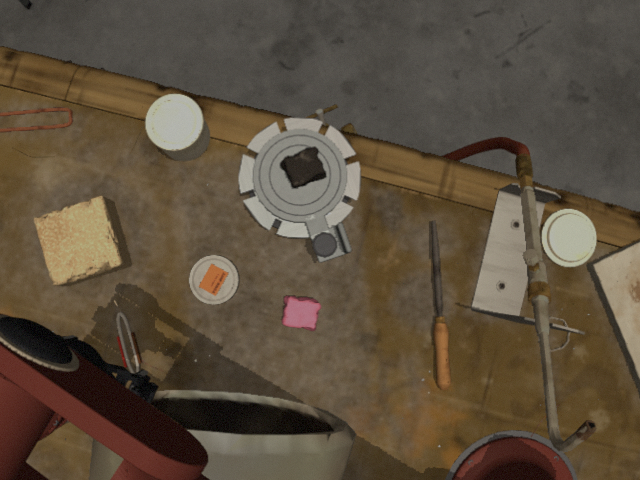

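View pics/side0.png

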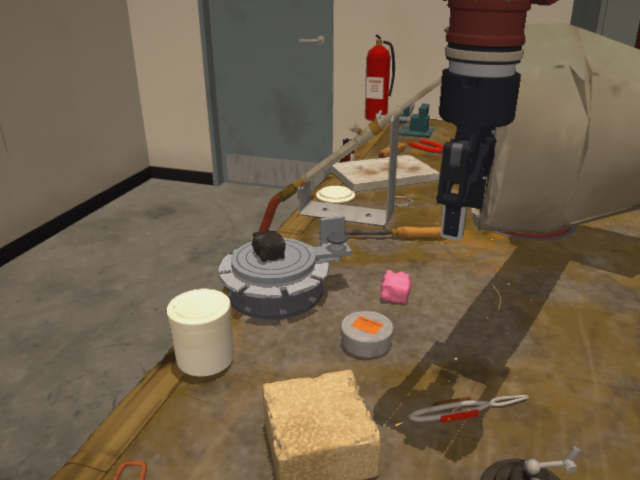

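The plunger head is at top-view px (323,245), the lug beside it at (343,237), on the same arm. The dark charcoal is on the disc at (303,167), and the pink look-alike at (301,313) is not wanted. The white pots at (175,122) and (568,237) and the tin at (214,280) are also round, but none of them is the plunger. I'm moving above the plunger with the fingers shut to take a close look.

step_arm(
  moves=[
    [[1.4, -2.5, -0.4, -0.083], [1.4, -2.5, -0.4, -0.083], [1.4, -2.5, -0.4, -0.083], [1.4, -2.5, -0.4, -0.083], [1.4, -2.5, -0.4, -0.083], [1.4, -2.5, -0.4, -0.083], [1.4, -2.5, -0.4, -0.083], [1.4, -2.5, -0.4, -0.083], [1.4, -2.5, -0.4, -0.083], [1.4, -2.5, -0.4, -0.083]],
  ],
  grip=1,
)

```text
t: 1.53
tool_pos: [0.4066, 0.3143, 0.1914]
tool_rot: [-3.107, -0.465, -0.001]
contact_force: [0.2, 0.4, 0.2]
opening: 0.0001
```

Run:
```python
from h import *
np.set_printoptions(precision=4,suppress=True)
Z=dict(plunger_top=.092,lug_face=.105,table_top=.07)
o=readout.get_obs();print(o["t"],o["tool_pos"],o["tool_rot"],o["contact_force"],o["opening"])
for n in("wrist","top","side"):
    c=viewer.calibration(n);im=viewer.get_image(n);cv2.imwrite(f"pics/{n}1.png",im)
    for k,z in Z.items():
        for d in nets.pinpoint(n,k)[:2]: print(n,k,np.array(d["at"]),round(d["confidence"],2),atz(c,d["at"],z))
```

```text
1.5333 [0.4066 0.3143 0.1914] [-3.1068 -0.4648 -0.0009] [0.167  0.4092 0.1925] 6.799358914581865e-05
wrist plunger_top [320.6 251.7] 0.66 [0.4102 0.3017 0.092 ]
wrist lug_face [321.2 288.9] 0.93 [0.4169 0.281  0.105 ]
top table_top [296.4 177.3] 0.84 [0.5101 0.3417 0.07  ]
side plunger_top [336.4 238.7] 0.85 [0.4093 0.3125 0.092 ]
side lug_face [332.  224.7] 0.57 [0.4177 0.2858 0.105 ]
side table_top [274.2 255. ] 0.61 [0.5115 0.3342 0.07  ]
```

View pics/wrist1.png

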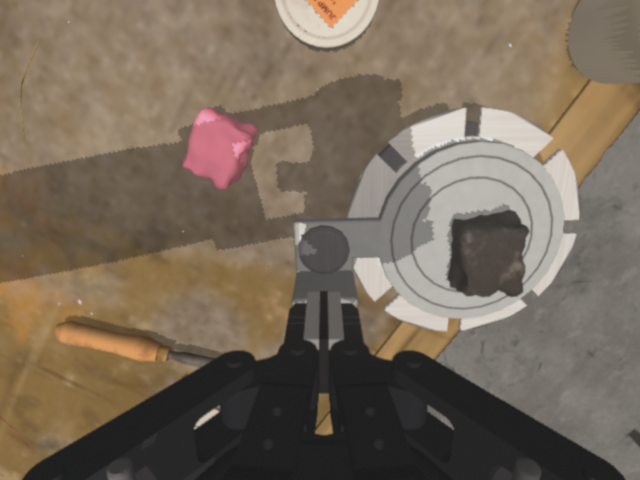

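The wrist view shows the plunger head at (323,249), the lug just above the fingertips at about (325,287), and the charcoal well away at (490,253). I'm going down with a slight offset towards the lug and then pressing.

step_arm(
  moves=[
    [[0.15, -0.6, -2.5, 0], [0.15, -0.6, -2.5, 0], [0.15, -0.5, -2.5, 0], [0, 0, -1.0, 0], [0, 0, -0.4, 0], [0, 0, -0.3, 0], [0, 0, 0, 0]],
  ],
)

```text
t: 2.72
tool_pos: [0.411, 0.2991, 0.1001]
tool_rot: [-3.106, -0.472, -0.002]
contact_force: [-0.1, -0.3, 0.1]
opening: 0.0001
```

Run:
```python
from h import *
c=viewer.calibration("side");im=viewer.get_image("side");cv2.imwrite("pics/side2.png",cv2.resize(im[140:320,220:460],None,fx=3,fy=3,interpolation=cv2.INTER_CUBIC))
```

```text
(no output)
```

View pics/side2.png

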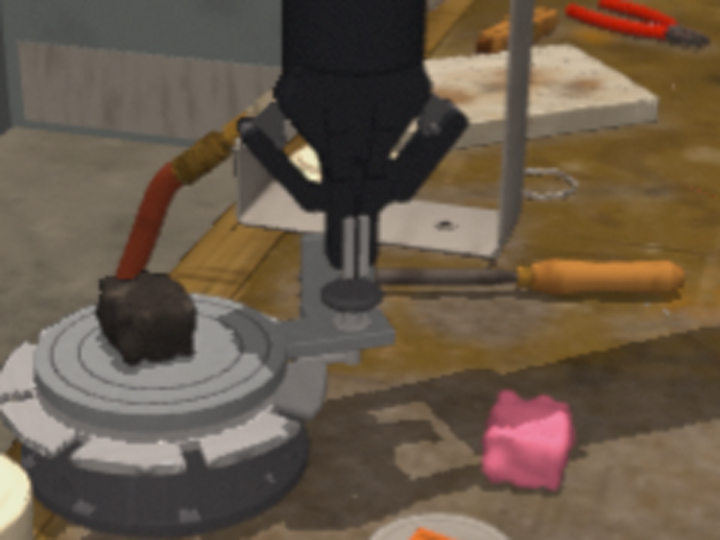

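The fingertips are over the plunger head at crop (350,290), with the lug clear behind them. Pressing now.

step_arm(
  moves=[
    [[0, 0, -0.5, 0], [0, 0, -0.5, 0], [0, 0, -0.4, 0], [0, 0, -0.4, 0], [0, 0, -0.1, 0], [0, 0, 0, 0]],
  ],
)

```text
t: 3.27
tool_pos: [0.4118, 0.2993, 0.0817]
tool_rot: [-3.105, -0.471, -0.004]
contact_force: [-0.4, 0.1, 7.9]
opening: -0.0001
```

step_arm(
  moves=[
    [[0.21, -0.47, 0, 0], [0.21, -0.47, 0, 0.04], [0.25, -0.45, 0, 0.047], [0.25, -0.45, 0, 0.047], [0.29, -0.42, 0, 0.047], [0.29, -0.42, 0, 0.047], [0.33, -0.4, 0, 0.047], [0.33, -0.4, 0, 0.047], [0, 0, 0, 0]],
  ],
)

```text
t: 4.02
tool_pos: [0.4333, 0.264, 0.0818]
tool_rot: [-2.989, -0.964, -0.003]
contact_force: [-0.9, 0.4, 6.9]
opening: -0.0001
```

```bash
cat > look.py <<'E'
from h import *
import sys
np.set_printoptions(precision=4,suppress=True)
o=readout.get_obs();print(o["t"],o["tool_pos"],o["contact_force"])
ims=[]
Z=dict(plunger_top=.085,lug_face=.105)
for n,(a,b,x,y) in (("side",(150,330,210,410)),("top",(100,280,220,420))):
    c=viewer.calibration(n);im=viewer.get_image(n);ims.append(cv2.resize(im[a:b,x:y],None,fx=2,fy=2,interpolation=cv2.INTER_CUBIC))
    for k,z in Z.items():
        for d in nets.pinpoint(n,k)[:1]:
            X=atz(c,d["at"],z);print(n,k,round(d["confidence"],2),X,"ang",np.degrees(np.arctan2(*(np.array([.338,.5135])-X[1::-1]))))
cv2.imwrite("pics/%s.png"%sys.argv[1],np.hstack(ims))
E
python3 look.py l3
```

```text
4.0167 [0.4333 0.264  0.0818] [-0.9477  0.4411  6.8697]
side plunger_top 0.59 [0.4273 0.2873 0.085 ] ang 30.448589803487298
side lug_face 0.8 [0.4441 0.2584 0.105 ] ang 48.88667228361393
```

View pics/l3.png

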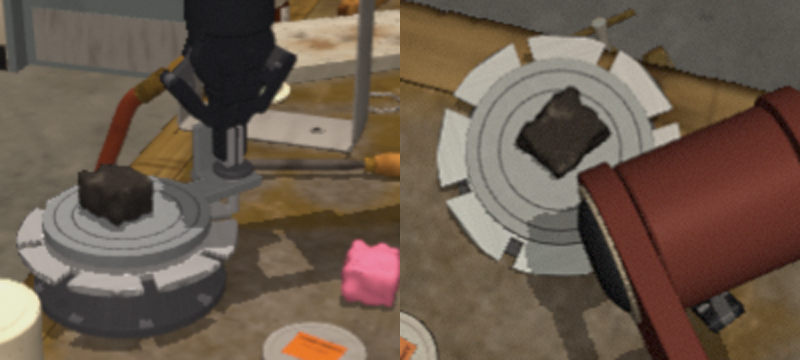

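The table has turned about 18 to 20° with the charcoal riding along, so the tooth is between notches. I'm lifting off the plunger and continuing on the lug only.

step_arm(
  moves=[
    [[0, 0, 0.6, 0], [0, 0, 0.6, 0], [0, 0, 0.5, 0], [0.41, -0.4, 0, 0.052], [0.41, -0.4, 0, 0.052], [0.44, -0.36, 0, 0.052], [0.44, -0.36, 0, 0.052], [0.48, -0.31, 0, 0.052], [0.48, -0.31, 0, 0.052], [0, 0, 0, 0]],
  ],
)

```text
t: 5.15
tool_pos: [0.4587, 0.2422, 0.0973]
tool_rot: [-2.804, -1.416, 0.001]
contact_force: [0.1, 0.3, 0.7]
opening: -0.0001
```

```bash
python3 look.py l4
```

```text
5.15 [0.4587 0.2422 0.0973] [0.1328 0.3191 0.7211]
side plunger_top 0.54 [0.4508 0.2496 0.085 ] ang 54.627311167479384
side lug_face 0.66 [0.4665 0.2349 0.105 ] ang 65.48059961207476
```

View pics/l4.png

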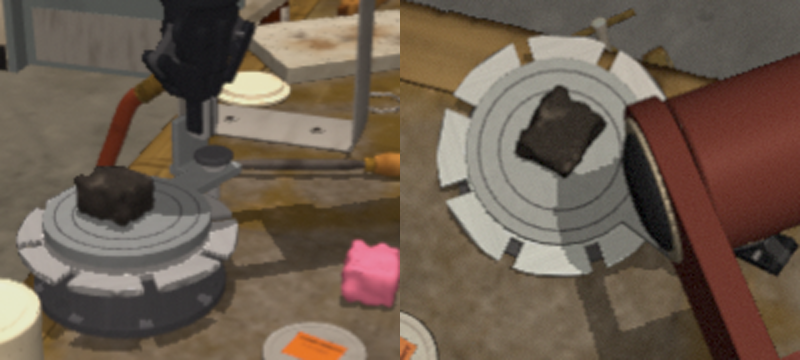

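step_arm(
  moves=[
    [[0.18, -0.09, 0, 0.019], [0.18, -0.09, 0, 0.019], [0.18, -0.09, 0, 0.019], [0.18, -0.09, 0, 0.019], [0.18, -0.08, 0, 0.019], [0.09, -0.04, 0, 0.01], [0, 0, 0, 0]],
  ],
)

```text
t: 6.03
tool_pos: [0.4683, 0.2373, 0.097]
tool_rot: [-2.726, -1.562, 0.002]
contact_force: [-4.1, 0.1, 1.8]
opening: -0.0
```

```bash
python3 look.py l5
```

```text
6.0333 [0.4683 0.2373 0.097 ] [-4.1219  0.062   1.8439]
side plunger_top 0.57 [0.4591 0.2521 0.085 ] ang 57.66527855305998
top plunger_top 0.63 [0.454 0.242 0.085] ang 58.20400195556732
top lug_face 0.67 [0.4962 0.3416 0.105 ] ang -11.699223657964719
```

step_arm(
  moves=[
    [[0.09, -0.04, 0, 0.01], [0.09, -0.04, 0, 0.01], [0.09, -0.04, 0, 0.01], [0, 0, 0, 0]],
  ],
)

```text
t: 6.67
tool_pos: [0.4715, 0.2362, 0.0971]
tool_rot: [2.702, 1.602, 0.0]
contact_force: [-3.2, -0.6, -0.4]
opening: -0.0002
```

step_arm(
  moves=[
    [[0.09, -0.04, 0, 0.01], [0.09, -0.04, 0, 0.01], [0, 0, 0, 0]],
  ],
)

```text
t: 6.92
tool_pos: [0.4739, 0.2356, 0.0974]
tool_rot: [2.686, 1.629, 0.003]
contact_force: [-1.1, -0.9, -0.6]
opening: 0.0002
```

```bash
python3 look.py l6
```

```text
6.9167 [0.4739 0.2356 0.0974] [-1.0951 -0.9034 -0.587 ]
side plunger_top 0.69 [0.4601 0.2413 0.085 ] ang 61.11098798738852
side lug_face 0.94 [0.4842 0.2251 0.105 ] ang 75.43559562602894
top plunger_top 0.66 [0.5025 0.3367 0.085 ] ang 6.630932381807561
top lug_face 0.69 [0.5071 0.3374 0.105 ] ang 5.037889187839395
```

View pics/l6.png

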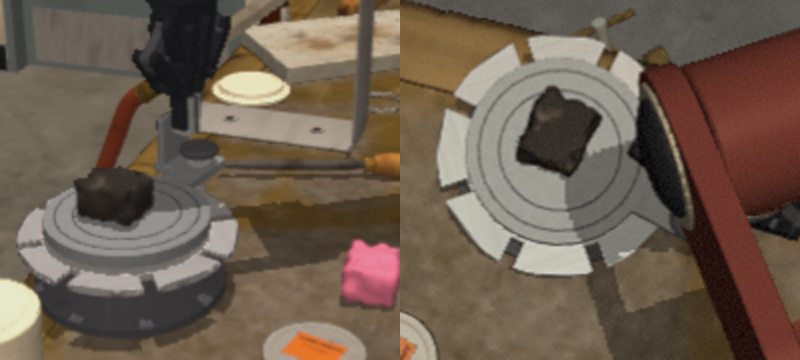

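step_arm(
  moves=[
    [[0.09, -0.03, 0, 0.01], [0.09, -0.03, 0, 0.01], [0, 0, 0, 0]],
  ],
)

```text
t: 7.47
tool_pos: [0.4754, 0.2349, 0.0975]
tool_rot: [2.669, 1.656, 0.001]
contact_force: [-0.4, 0.4, -1.1]
opening: -0.0003
```

step_arm(
  moves=[
    [[0.09, -0.03, 0, 0.01], [0, 0, 0, 0], [0, 0, 0, 0]],
  ],
)

```text
t: 7.72
tool_pos: [0.4759, 0.2347, 0.0974]
tool_rot: [-2.662, -1.669, 0.0]
contact_force: [-0.8, 0.8, 0.3]
opening: -0.0001
```

```bash
cat >> look.py <<'E'
for i in range(4):
    viewer.get_image("wrist");o=readout.get_obs();print(o["tool_pos"],o["contact_force"],o["wrist_torque"])
c=viewer.calibration("wrist");cv2.imwrite("pics/w%s.png"%sys.argv[1],viewer.get_image("wrist"))
for k,z in Z.items():
    for d in nets.pinpoint("wrist",k)[:1]: print(k,d["confidence"],d["at"],atz(c,d["at"],z))
E
python3 look.py l7
```

```text
7.7167 [0.4759 0.2347 0.0974] [-0.8249  0.798   0.2751]
side plunger_top 0.74 [0.4638 0.2308 0.085 ] ang 65.1453824901759
side lug_face 0.94 [0.484  0.2454 0.105 ] ang 72.30250212175076
top plunger_top 0.64 [0.4627 0.238  0.085 ] ang 63.08971379312471
top lug_face 0.74 [0.5055 0.3403 0.105 ] ang -15.862517337568969
[0.4759 0.2347 0.0973] [-1.3602  0.977   0.8938] [-0.0105  0.1324 -0.0396]
[0.4759 0.2347 0.0973] [-1.8172  0.6067  1.313 ] [ 0.1089  0.1813 -0.0243]
[0.4759 0.2347 0.0973] [-0.6296  0.4587  0.4614] [0.1132 0.1653 0.011 ]
[0.4759 0.2346 0.0973] [-1.659   1.5545  1.2463] [ 0.1081  0.1579 -0.0209]
plunger_top 0.63 [319.3, 280.3] [0.4697 0.2365 0.085 ]
```

View pics/wl7.png

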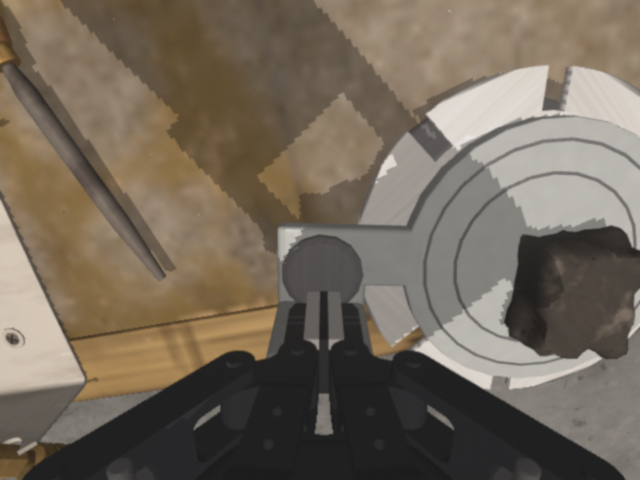

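Run:
```python
from h import *
np.set_printoptions(precision=4,suppress=True)
c=viewer.calibration("wrist");A=np.array([.5125,.338])
for n,p in(("notch a",(432,138)),("notch b",(554,88)),("notch c",(500,383))):
    X=atz(c,p,.053)[:2]-A;print(n,np.hypot(*X),np.degrees(np.arctan2(X[1],X[0]))%360)
# arm edge direction
a,b=atz(c,(285,226.5),.074),atz(c,(405,228),.074);print("edge",a,b,np.degrees(np.arctan2(*(b-a)[1::-1])))
im=cv2.imread("pics/wl7.png");g=cv2.GaussianBlur(cv2.cvtColor(im,6),(3,3),0)
r=cv2.HoughCircles(g[215:305,270:375],cv2.HOUGH_GRADIENT_ALT,1.2,50,param1=120,param2=.5,minRadius=30,maxRadius=50);print(r)
for z in(.085,.092):
    X=atz(c,(322,272),z);print(z,X,"px radius",np.linalg.norm(proj(c,X+[.018,0,0])-proj(c,X)),np.hypot(*(X[:2]-A)),np.degrees(np.arctan2(*(X[:2]-A)[::-1]))%360)
cv2.imwrite("pics/wc.png",cv2.resize(im[200:420,260:480],None,fx=2.7,fy=2.7,interpolation=2))
```

```text
notch a 0.07788355505205663 199.6329373442136
notch b 0.0781754200022208 153.7255316695371
notch c 0.09167552975193054 334.5294345770884
edge [0.4429 0.2318 0.074 ] [0.4678 0.2815 0.074 ] 63.362079254143445
[[[55.2    54.     38.9432]]]
0.085 [0.4665 0.2394 0.085 ] px radius 36.06168891229342 0.10882750637835752 244.98601767772527
0.092 [0.4636 0.2408 0.092 ] px radius 37.706837935627426 0.1088063986474337 243.28931728729174
```

View pics/wc.png

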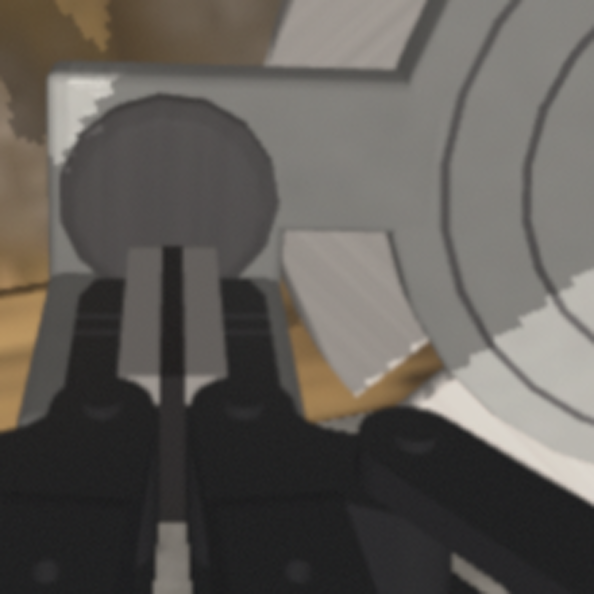

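The head's apparent radius of 39 px fits it being up (37.7 px predicted up, 36 px at 7 mm down), and the arm at 243.4° lines up with the notch at about 244°. A gentle extra push should now meet a hard stop.

step_arm(
  moves=[
    [[0.09, -0.03, 0, 0.01], [0.09, -0.03, 0, 0.01], [0, 0, 0, 0], [0, 0, 0, 0]],
  ],
)

```text
t: 8.7
tool_pos: [0.4777, 0.2339, 0.0973]
tool_rot: [2.645, 1.695, -0.0]
contact_force: [-1.8, -0.0, 1.8]
opening: 0.0
```

```bash
cat > w.py <<'E'
from h import *
import sys
np.set_printoptions(precision=4,suppress=True)
c=viewer.calibration("wrist");im=viewer.get_image("wrist");A=np.array([.5125,.338])
g=cv2.GaussianBlur(cv2.cvtColor(im,6),(3,3),0)
r=cv2.HoughCircles(g[200:320,260:385],cv2.HOUGH_GRADIENT_ALT,1.2,50,param1=120,param2=.5,minRadius=30,maxRadius=55);print(r)
if r is not None:
    p=r[0,0,:2]+[260,200]
    for z in(.085,.092):
        X=atz(c,p,z);print(z,X,"r px",np.linalg.norm(proj(c,X+[.018,0,0])-proj(c,X)),"ang",np.degrees(np.arctan2(*(X[:2]-A)[::-1]))%360)
# arm edge: strongest vertical gradient near row 227, columns 300..400
s=cv2.Sobel(g,cv2.CV_32F,0,1);xs=np.arange(310,396,4);ys=[205+np.argmax(np.abs(s[205:245,x])) for x in xs];print(ys)
k=np.polyfit(xs,ys,1);a,b=[atz(c,(x,np.polyval(k,x)),.074) for x in(310,396)];print("edge ang",180+np.degrees(np.arctan2(*(b-a)[1::-1])))
cv2.imwrite("pics/%s.png"%sys.argv[1],im);print(readout.get_obs()["contact_force"])
E
python3 w.py w8
```

```text
[[[61.2   70.8   39.154]]]
0.085 [0.4676 0.2384 0.085 ] r px 36.09249077247299 ang 245.72223703528374
0.092 [0.4647 0.2398 0.092 ] r px 37.73911661721469 ang 244.04573318233278
[np.int64(236), np.int64(235), np.int64(234), np.int64(234), np.int64(235), np.int64(235), np.int64(236), np.int64(237), np.int64(240), np.int64(242), np.int64(244), np.int64(229), np.int64(224), np.int64(224), np.int64(224), np.int64(224), np.int64(225), np.int64(225), np.int64(225), np.int64(225), np.int64(225), np.int64(225)]
edge ang 256.2351418681208
[-1.7199  1.2389  1.7229]
```

View pics/w8.png

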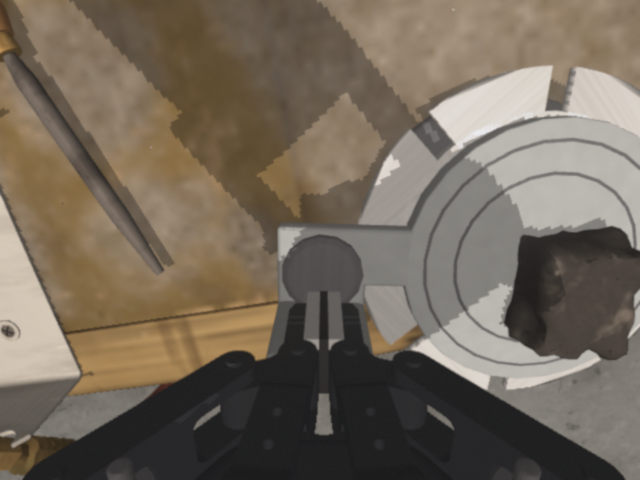

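step_arm(
  moves=[
    [[0.09, -0.03, 0, 0.01], [0.09, -0.03, 0, 0.01], [0, 0, 0, 0], [0, 0, 0, 0]],
  ],
)

```text
t: 9.08
tool_pos: [0.4796, 0.2333, 0.0973]
tool_rot: [2.628, 1.722, 0.0]
contact_force: [-0.8, -0.0, 1.5]
opening: -0.0001
```

```bash
python3 w.py w9
python3 - <<'E'
from h import *
np.set_printoptions(precision=4,suppress=True)
g0=cv2.imread("pics/w8.png",0);g1=cv2.imread("pics/w9.png",0);gl=cv2.imread("pics/wl7.png",0)
# relative table vs plate rotation: world-ray each tracked feature on w8/w9 not possible for old pose; report pixel shifts instead
def sh(a,b,box):
    x0,y0,x1,y1=box;t=a[y0:y1,x0:x1];s=b[y0-12:y1+12,x0-12:x1+12];m=cv2.matchTemplate(s,t,cv2.TM_CCOEFF_NORMED);_,v,_,l=cv2.minMaxLoc(m);return l[0]-12,l[1]-12,round(v,3)
for n,box in dict(plunger=(275,222,375,285),coal=(505,225,628,362),notchA=(405,105,460,165),notchB=(535,62,585,112),armcorner=(385,215,430,250)).items():
    print(n,"l7->8",sh(gl,g0,box),"8->9",sh(g0,g1,box))
E
```

```text
[[[64.8    72.     38.5842]]]
0.085 [0.4705 0.2388 0.085 ] r px 35.90775224246035 ang 247.06600135686648
0.092 [0.4675 0.24   0.092 ] r px 37.545884920178736 ang 245.35149413880094
[np.int64(236), np.int64(235), np.int64(234), np.int64(234), np.int64(235), np.int64(235), np.int64(236), np.int64(237), np.int64(240), np.int64(242), np.int64(244), np.int64(229), np.int64(224), np.int64(224), np.int64(224), np.int64(225), np.int64(225), np.int64(225), np.int64(225), np.int64(225), np.int64(225), np.int64(225)]
edge ang 257.30846285883183
[ 0.1464 -0.2068  0.9365]
plunger l7->8 (0, 0, 0.99) 8->9 (0, 0, 0.984)
coal l7->8 (0, 0, 0.991) 8->9 (0, 1, 0.991)
notchA l7->8 (3, -2, 0.987) 8->9 (3, -2, 0.99)
notchB l7->8 (3, 1, 0.991) 8->9 (3, 1, 0.993)
armcorner l7->8 (0, 0, 0.992) 8->9 (0, 0, 0.995)
```

Run:
```python
from h import *
from scipy.spatial.transform import Rotation as Ro
np.set_printoptions(precision=4,suppress=True)
o=readout.get_obs();c=viewer.calibration("wrist");R=np.array(c["R"]);t=np.array(c["t"])
def T(p,r):
    M=np.eye(4);M[:3,:3]=Ro.from_rotvec(r).as_matrix();M[:3,3]=p;return M
C=np.eye(4);C[:3,:3]=R;C[:3,3]=t
ct=C@T(o["tool_pos"],o["tool_rot"])
def cal(p,r):
    M=ct@np.linalg.inv(T(p,r));d=dict(c);d["R"]=M[:3,:3];d["t"]=M[:3,3];return d
P={"wrist1":cal([.4066,.3143,.1914],[-3.1068,-.4648,-.0009]),"wl7":cal([.4759,.2346,.0973],[-2.662,-1.669,0]),"w8":cal([.4777,.2339,.0973],[2.645,1.695,0]),"w9":c}
from scipy.optimize import least_squares
for n,cc in P.items():
    im=cv2.imread(f"pics/{n}.png");g=cv2.GaussianBlur(cv2.cvtColor(im,6),(3,3),0)
    x0,y0=(290,215) if n=="wrist1" else (270,215)
    g=g[y0:y0+90,x0:x0+110]
    r=cv2.HoughCircles(g,cv2.HOUGH_GRADIENT_ALT,1.2,50,param1=120,param2=.4,minRadius=18,maxRadius=55)
    if r is None: print(n,None);continue
    p=r[0,0,:2]+[x0,y0]
    for z in(.085,.092):
        X=atz(cc,p,z);print(n,z,p,X[:2],"ratio",r[0,0,2]/np.linalg.norm(proj(cc,X+[.018,0,0])-proj(cc,X)))
```

```text
wrist1 0.085 [323.6 248.6] [0.4119 0.3005] ratio 1.0678032343413064
wrist1 0.092 [323.6 248.6] [0.4111 0.3031] ratio 1.03804426288061
wl7 0.085 [320.4 271.4] [0.4659 0.2388] ratio 1.1194623761785205
wl7 0.092 [320.4 271.4] [0.463  0.2402] ratio 1.07060377397224
w8 0.085 [324. 269.] [0.4672 0.2398] ratio 1.0850690798707416
w8 0.092 [324. 269.] [0.4644 0.2411] ratio 1.037732993440354
w9 0.085 [320.4 273.8] [0.4705 0.2366] ratio 1.1316896518997954
w9 0.092 [320.4 273.8] [0.4676 0.238 ] ratio 1.08231017329597
```

The head radius matches the initial "up" view (ratio 1.038 both times) and the turn since the start is about 44 to 46°, so it has sprung up and is within its play. I'm backing off the lug and retreating so I can check this from the fixed cameras.

step_arm(
  moves=[
    [[-0.3, 0.12, 0, 0], [0, 0, 1, 0], [0, 0, 3, 0], [0, 0, 4, 0], [0, 0, 4, 0], [-2, 2.5, 1, 0], [-2.5, 3.2, 0, 0], [-2.5, 3.2, 0, 0], [-2.5, 3.2, 0, 0], [-2.5, 3.2, 0, 0]],
  ],
)

```text
t: 9.97
tool_pos: [0.3555, 0.3889, 0.2286]
tool_rot: [2.628, 1.721, 0.004]
contact_force: [0.1, 0.3, 0.2]
opening: -0.0
```

step_arm(
  moves=[
    [[-2, 3.2, 0, 0], [-2, 3.2, 0, 0], [-2, 3.2, 0, 0], [-1, 2, 0, 0], [0, 0, 0, 0], [0, 0, 0, 0]],
  ],
)

```text
t: 10.47
tool_pos: [0.286, 0.5043, 0.2278]
tool_rot: [2.625, 1.724, 0.001]
contact_force: [0.2, -0.5, 0.4]
opening: 0.0001
```

Run:
```python
from h import *
np.set_printoptions(precision=4,suppress=True)
C={n:viewer.calibration(n) for n in("top","side")};D={}
for n in C:
    viewer.get_image(n) if 0 else cv2.imwrite(f"pics/{n}F.png",viewer.get_image(n))
    for k in("plunger_top","lug_face","table_top","jump_ring_tin"):
        for d in nets.pinpoint(n,k)[:1]: D[n,k]=d["at"];print(n,k,d["at"],round(d["confidence"],2))
for k in("plunger_top","table_top"):
    if ("top",k) in D and("side",k) in D: print(k,tri([(C[n],D[n,k]) for n in C]))
print("start",tri([(C["top"],(322.9,244.9)),(C["side"],(337.6,239.1))]))
a=cv2.imread("pics/sideF.png")[180:330,215:375];b=cv2.imread("pics/side0.png")[180:330,215:375];t=cv2.imread("pics/topF.png")[100:280,220:400]
cv2.imwrite("pics/cmp.png",np.vstack([np.hstack([cv2.resize(x,(400,375),interpolation=2) for x in(b,a)])]))
cv2.imwrite("pics/topFc.png",cv2.resize(t,(560,560),interpolation=2))
print(readout.get_obs()["t"])
```

```text
top plunger_top [369.7, 204.5] 0.94
top lug_face [379.4, 188.8] 0.93
top table_top [299.4, 174.6] 0.66
top jump_ring_tin [214.7, 279.5] 0.59
side plunger_top [305.6, 222.3] 0.71
side lug_face [291.4, 211.6] 0.92
side table_top [273.1, 259.1] 0.88
side jump_ring_tin [364.9, 342.7] 0.96
plunger_top [0.4673 0.2358 0.0851]
table_top [0.5142 0.3372 0.064 ]
start [0.4083 0.3042 0.0872]
10.9667
```

View pics/cmp.png

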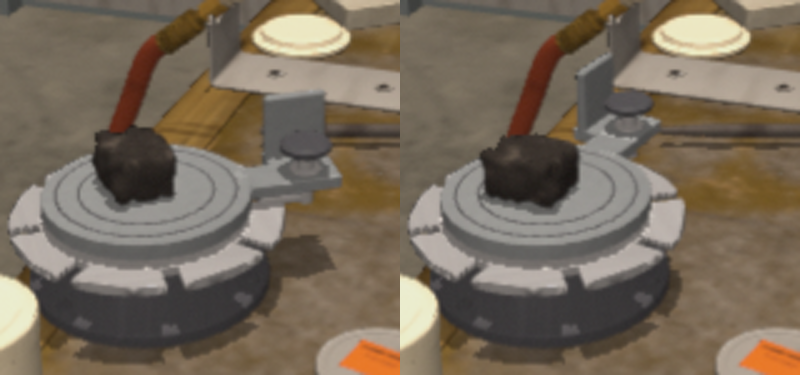

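View pics/topFc.png

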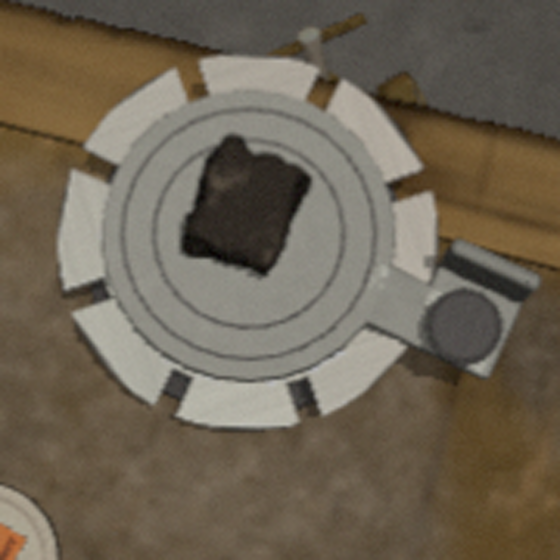

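The stem showing under the head is as long as at the start (about 27 to 29 px in both crops), so the plunger is fully up. The arm covers the next notch and the one it left shows open at (303,393). Handing in.

```bash
python3 -c "
from station import ctrl
print(ctrl.finish_job())"
```

```text
the job is handed in; nothing more can be done
None
```

I indexed the turntable one notch anticlockwise and handed the job in after about 11 s of the 37 s. With the fingers shut, I pressed the plunger about 10 mm (8 N) and pushed the lug round about 18°. I then lifted off the plunger and pushed only on the lug until the plunger rose into the next notch, and backed away.

**Checks that agreed:** In the final views the plunger stands at its starting height, the old notch is empty, and the arm covers the next notch. The charcoal still rides on the disc, the tin's detected position is within 2 px of the start, and the robot is clear of everything.

**Checks that were less certain:**
- **Hard stop:** my test pushes after it rose never met a clear stop. The table still moved about 2°, which is within the play of the notch, so I judged the lock from the plunger height.
- **Turn angle:** the estimates ranged from 44° to 48°. The last one, from the fixed cameras, was 48°, so the arm may rest at the anticlockwise edge of the notch's play.
- **Plunger height:** triangulation put the top at 85 mm at the end and 87 mm at the start, against a true 92 mm at the start. The difference is within the cameras' error.

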